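# Turn the row of cheeses round for the display

## Task

Move the four small round cheeses from the light ripening rack to the four cells of the dark display rack, one to a cell and in reverse order, so that customers across the counter read the row as we do from behind it: the cheese that stands leftmost on the ripening rack goes into the rightmost cell, the next one into the cell beside it, and so on to the other end. Keep every cheese upright, set it down flat inside its cell without dropping it, and do not disturb the honey jar at the end of the display rack.

Things in the scene. Friction and masses are not known exactly. Their poses are not given: they have to be found in the camera images.
- cheese_white: round cheese, white (bloomy rind, with a round brass-coloured label on top): rigid cylinder, diameter 56 mm, 45 mm high, 80 to 170 g. Origin: centre of its underside; z up; yaw means nothing. Starts upright on the ripening rack, a light slatted board with its flat top 30 mm above the counter, in a row about 85 mm apart, across the robot's front.
- cheese_orange: round cheese, orange (washed rind, cream label on top): rigid cylinder, diameter 56 mm, 45 mm high, 80 to 170 g. Origin: centre of its underside; z up; yaw means nothing. Starts upright on the ripening rack, a light slatted board with its flat top 30 mm above the counter, in a row about 85 mm apart, across the robot's front.
- cheese_red: round cheese, dark red (waxed, cream label on top): rigid cylinder, diameter 56 mm, 45 mm high, 80 to 170 g. Origin: centre of its underside; z up; yaw means nothing. Starts upright on the ripening rack, a light slatted board with its flat top 30 mm above the counter, in a row about 85 mm apart, across the robot's front.
- cheese_black: round cheese, black (ash coated, cream label on top): rigid cylinder, diameter 56 mm, 45 mm high, 80 to 170 g. Origin: centre of its underside; z up; yaw means nothing. Starts upright on the ripening rack, a light slatted board with its flat top 30 mm above the counter, in a row about 85 mm apart, across the robot's front.
- tile_white: flat white marker tile, 16 x 34 x 4 mm, fixed on the ripening rack on the +x side of the white cheese's starting place, about 46 mm from that cheese's centre. It stays and so records the starting order. Origin: centre of its underside, on the rack's top; y runs along the row, x across it, away from the robot.
- tile_orange: flat orange marker tile, 16 x 34 x 4 mm, fixed on the ripening rack on the +x side of the orange cheese's starting place, about 46 mm from that cheese's centre. It stays and so records the starting order. Origin: centre of its underside, on the rack's top; y runs along the row, x across it, away from the robot.
- tile_red: flat red marker tile, 16 x 34 x 4 mm, fixed on the ripening rack on the +x side of the red cheese's starting place, about 46 mm from that cheese's centre. It stays and so records the starting order. Origin: centre of its underside, on the rack's top; y runs along the row, x across it, away from the robot.
- tile_black: flat black marker tile, 16 x 34 x 4 mm, fixed on the ripening rack on the +x side of the black cheese's starting place, about 46 mm from that cheese's centre. It stays and so records the starting order. Origin: centre of its underside, on the rack's top; y runs along the row, x across it, away from the robot.
- display_rack: fixed dark board with four tan-floored cells in a row, nearer or farther than the ripening rack. Origin: on the counter under the row's centre; y along the row (within 0.12 rad of world y), x away from the robot. Cell centres: x 0, y -127.5, -42.5, 42.5, 127.5 mm; floors 22 mm above the counter; 79 (y) by 82 mm (x) inside rails 6 mm thick that rise 6 mm above the floor.
- honey_jar: amber glass jar with a brass lid, diameter 42 mm, 58 mm high, loose, standing on the plain -y end of the display rack, at y = -215 mm there, beyond the last cell. Origin: centre of its underside. To be left alone.
There are look-alikes about, which are no part of the job. Leave any pink look-alike of the cheese_white alone. Several things have the shape of the cheese_red; the one meant has the colours described above.

How it is judged:
By the outcome, as a careful person would: the job done as asked, in the order asked, and still so for the second after the job is handed in, with the robot touching nothing.
It also fails if it takes over 93 s, if anything falls off the work surface, if the arm or the gripper's body presses on something with over 40 N, if the wrist force passes 120 N, or if a joint passes its speed limit or range.

## Robot

A 6-joint arm with a two-finger parallel gripper is mounted at the origin on the work surface. World frame = base frame: x ahead of the robot, y to its left, z up, the work surface at z = 0. Lengths are in m, angles in rad, forces in N, time in s.
With the tool pointing down it reaches from about 0.25 to 0.775 m from the base axis. Payload 4 kg.
Tool frame: the origin (TCP) lies at the very end of the fingers, on their centre line; the grasp point (between the pads) lies 19 mm behind it; z points along the fingers, y is the line along which they close (so a half turn about z gives the same grasp; the last joint's range is limited). The gripper opens to 94 mm and grips with 3 to 60 N. Pads are 16 mm wide; open, the fingers measure 119 mm over their backs; the gripper's body (75 mm by 177 mm) begins 78 mm behind the grasp point.
Start: joints at [1.196, 0.087, 1.371, -0, 1.684, -0.103], TCP at [0.148, 0.53, 0.206] pointing down, gripper open.
Joint ranges: [-3.1, 3.1], [-0.76, 2.03], [0.27, 2.55], [-1.08, 4.22], [0.17, 2.65], [-2.57, 2.57]. Speed limits (rad/s): [2.79, 2.79, 3.14, 3.14, 3.14, 3.14].

## Interface

Orientations are given as [roll, pitch, yaw] about the fixed x, y, z axes, in that order (R = Rz(yaw) Ry(pitch) Rx(roll)).
In Python, from station import monitor, cams, env gives the robot as it stands.
- The arm moves only by the tool step_arm, never from a script. Its argument "rows" is text: rows parted by semicolons, each of 5 numbers parted by spaces: the shift along the world's x, y, z in cm, then the turn about the world's z in rad, then the closure in counts, from 0 (fully open) to 255 (shut). In form: tx ty tz spin grip; .... A call has exactly 10 rows; each row shifts and turns the commanded pose from where the row before left it; what a row does not reach is not made up. A row lasts 1/12 s, in which the tool goes at most 41.7 mm and 7.16 degrees, less where a joint would pass 70% of its speed; a pose out of reach is approached as far as the arm can. A call with a gripper value outside its range is refused whole. The fingers move at their own pace and stop on an object; "grip_force" is the grip in N (left out, the last holds). Time passes only in rows, so rows that do not move let the fingers close, or fill a call up. It gives the time, the measured TCP pose, the force, the opening and the grip force at its end, in the units of the state.
- monitor.sense(): the state, without advancing time (a new reading comes with each control period).
- cams.read_camera(name): name is "scene" or "side" or "wrist"; returns (picture, depth): 480x640x3 uint8, blue, green, red; 480x640 float32, m along the optical axis (not along the pixel's ray), 0 where there is no reading.
- cams.calibration(name): a dict with "camera_matrix" (3x3 intrinsics, pixels), "k1" (the pictures are not rectified: a ray, as slopes to the right and down, at radius r is drawn at 1 + k1 r^2 times it, then the intrinsics apply), "camera_from_world" (4x4, takes a point from world to camera coordinates); the wrist camera has in their place "tool_from_camera" (4x4, takes a point from camera to tool coordinates, whose origin is the TCP and whose axes are the flange's). Camera axes: x right, y down, z forward; pixel columns grow to the right and rows downward; lengths in m; the calibration is good to about 2 mm. A picture is of the moment at which its call begins: read the wrist's pose just before it. calibration takes no time and is no camera call.
- env.hand_in(): hands the job in; it is judged then, once.
The state is a dict: "t": time; "q": joint angles; "qd": joint speeds; "joint_efforts": joint torques, N m; "tool_pos": TCP position; "eef_rot": TCP orientation; "wrist_force": force on the tool from outside, world axes, zero at the start; "torque": the same for the moment, N m; "grip_width": finger opening in m; "grip_force": force on a finger pad.
Only numpy, scipy, OpenCV 4.12 (cv2) and the standard library are available. Lean on these libraries where they do the work, as an engineer would, in place of code of your own. Each camera call takes 0.05 s, during which the arm holds its last target. There are 200 camera calls.

## Working session

There is one attempt and no reset: what is moved stays moved. The work goes in short steps, Python scripts to look and compute and a tool call to move; the robot and the scene stay as the last step left them, time stands still between calls to the robot, and variables do not carry over. Pictures are saved under pics/ and viewed, at most 14 in all, crops included, and the job is handed in when it is done.

Besides the shell and the picture viewer there is one more tool, called after "Emit:" as a command line: name --argument value ..., lists and objects as JSON in quotes. step_arm: Moves the arm, as the interface text tells. Its arguments: {"type":"object","properties":{"rows":{"type":"string"},"grip_force":{"type":"number"}},"required":["rows"]}

```bash
mkdir -p pics; ls; python3 - <<'E'
from station import monitor,cams
import cv2,numpy as np
s=monitor.sense();print(s['t'],s['tool_pos'],s['eef_rot'],s['grip_width'])
for n in('scene','side'):
    p,d=cams.read_camera(n);cv2.imwrite(f'pics/{n}0.png',p);np.save(f'pics/{n}0.npy',d)
    c=cams.calibration(n);print(n,c)
E
```

```text
pics
0.0 [0.1474613  0.52929727 0.20430744] [-3.13940055e+00 -2.36267319e-04  2.86978750e+00] 0.0942699357354698
scene {'camera_matrix': array([[502.83526714,   0.        , 316.74306975],
       [  0.        , 502.83526714, 237.97836685],
       [  0.        ,   0.        ,   1.        ]]), 'k1': -0.10610339924000514, 'camera_from_world': array([[-0.45856785,  0.88860453, -0.00987484,  0.28576296],
       [ 0.7734884 ,  0.39364144, -0.49675156, -0.35998068],
       [-0.43752854, -0.23543236, -0.86783661,  0.94456546],
       [ 0.        ,  0.        ,  0.        ,  1.        ]])}
side {'camera_matrix': array([[527.4952602 ,   0.        , 326.2286776 ],
       [  0.        , 527.4952602 , 238.08649508],
       [  0.        ,   0.        ,   1.        ]]), 'k1': -0.11748657609014895, 'camera_from_world': array([[ 0.79809943, -0.60242073,  0.0112502 , -0.46229139],
       [-0.37705091, -0.51391458, -0.77053515,  0.21394852],
       [ 0.46996799,  0.61072176, -0.63729822,  0.65672753],
       [ 0.        ,  0.        ,  0.        ,  1.        ]])}
```

View pics/scene0.png

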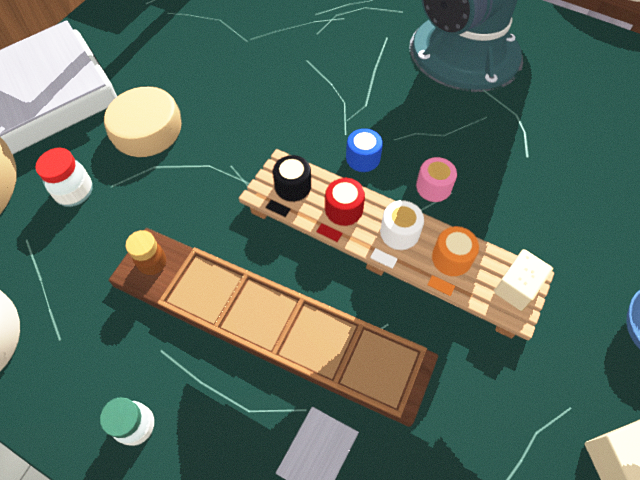

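View pics/side0.png

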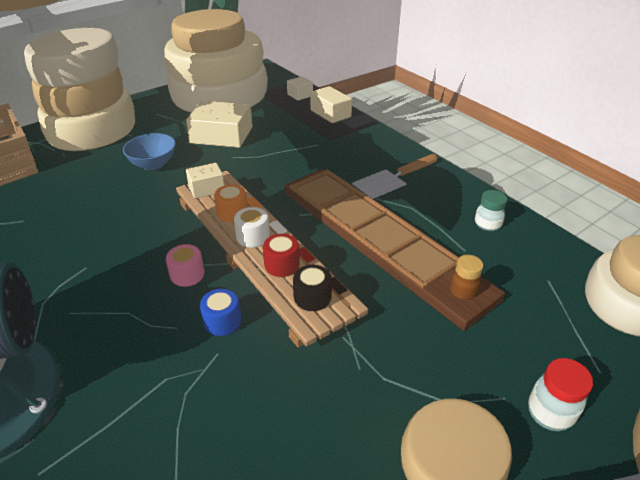

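The scene view shows the cheese labels at about black (291,169), red (344,193), white (404,217) and orange (459,245), with +y to the right of the picture. The display cells run from (205,287) by the jar to (380,367), and the jar is at (147,250). The pink and blue look-alikes are at (436,178) and (364,150). The side view shows the same order.

```bash
cat > h.py <<'E'
import numpy as np,cv2
from station import cams
def rays(n,px,z):
    c=cams.calibration(n);T=c['camera_from_world'];K=c['camera_matrix']
    d=(np.atleast_2d(px)-K[:2,2])/K[0,0]; u=d.copy()
    for _ in range(20): u=d/(1+c['k1']*(u**2).sum(1,keepdims=True))
    R=T[:3,:3];o=-R.T@T[:3,3]; w=np.c_[u,np.ones(len(u))]@R
    return o+w*((z-o[2])/w[:,2])[:,None]
def near(n,m,seed,z,erode=0):
    """blob of mask m nearest the seed: contour, centroid in world"""
    nl,lab,st,ce=cv2.connectedComponentsWithStats(m.astype(np.uint8))
    ok=[i for i in range(1,nl) if st[i,4]>40]
    i=min(ok,key=lambda i:np.hypot(*(ce[i]-seed)))
    c=max(cv2.findContours((lab==i).astype(np.uint8),0,2)[0],key=len)[:,0,:].astype(float)
    return st[i,4],ce[i],rays(n,c,z)
E
python3 - <<'E'
from h import *
seeds={'scene':dict(black=(291,169),red=(344,193),white=(404,217),orange=(459,245),blue=(364,141),pink=(436,170)),
'side':dict(black=(313,273),red=(282,241),white=(255,217),orange=(231,192),blue=(219,301),pink=(185,256))}
for n in seeds:
    p=cv2.imread(f'pics/{n}0.png');h=cv2.cvtColor(p,cv2.COLOR_BGR2HSV).astype(int)
    for k,s in seeds[n].items():
        ref=h[s[1]-2:s[1]+3,s[0]-2:s[0]+3].reshape(-1,3).mean(0).round()
        m=(abs(h[...,0]-ref[0])<7)&(abs(h[...,1]-ref[1])<45)&(abs(h[...,2]-ref[2])<60)
        z=.045 if k in('blue','pink') else .075
        a,c,w=near(n,m,s,z);(x,y),r=cv2.minEnclosingCircle((w[:,:2]*1000).astype(np.float32))
        print(n,k,ref,a,c.round(1),'circ mm',round(x,1),round(y,1),round(r,1))
p=cv2.imread('pics/scene0.png');h=cv2.cvtColor(p,cv2.COLOR_BGR2HSV)
for s in[(205,287),(259,313),(317,340),(380,367)]:
    ref=h[s[1],s[0]];m=np.zeros((482,642),np.uint8);
    _,_,m,_=cv2.floodFill(p.copy(),m,s,0,(12,)*3,(12,)*3,4|cv2.FLOODFILL_MASK_ONLY|(255<<8))
    m=cv2.morphologyEx(m[1:-1,1:-1],cv2.MORPH_CLOSE,np.ones((5,5)))
    a,c,w=near('scene',m>0,s,.022)
    print(ref,a,c,cv2.minAreaRect((w[:,:2]*1000).astype(np.float32)))
E
```

```text
scene black [ 30.   6. 255.] 291 [291.1 168.8] circ mm 451.8 -129.1 17.1
scene red [ 30.   4. 255.] 278 [344.8 192.2] circ mm 452.6 -42.9 15.5
scene white [ 19. 144. 191.] 335 [405.  216.9] circ mm 453.8 44.3 16.2
scene orange [ 22.  60. 231.] 455 [458.5 243. ] circ mm 458.8 123.8 16.9
scene blue [ 30.   3. 255.] 295 [364.5 140.5] circ mm 332.5 -66.3 17.2
scene pink [ 19. 145. 189.] 305 [438.6 170.3] circ mm 334.4 56.3 16.7
side black [ 23.  61. 228.] 317 [312. 276.] circ mm 453.1 -131.8 17.1
side red [ 23.  60. 228.] 230 [280.4 243.7] circ mm 456.3 -46.9 16.4
side white [ 19. 128. 139.] 188 [250.5 215.7] circ mm 455.7 40.3 16.0
side orange [ 20.  65. 145.] 174 [229.3 192. ] circ mm 460.6 119.5 16.8
side blue [ 23.  60. 226.] 309 [218.7 301. ] circ mm 334.7 -69.9 16.7
side pink [ 19. 128. 115.] 223 [182.7 254.3] circ mm 336.8 52.7 16.2
[ 17 109 238] 2582 [203.95817196 290.0701007 ] ((649.6807861328125, -157.43299865722656), (73.05296325683594, 75.2795639038086), 1.8605023622512817)
[ 18 108 239] 2827 [258.69649805 315.08418819] ((646.1762084960938, -73.52421569824219), (73.74639892578125, 72.58186340332031), 2.155932903289795)
[ 17 106 238] 2706 [314.84220251 339.10790835] ((643.2496948242188, 9.216970443725586), (74.05548858642578, 69.25135040283203), 1.184857964515686)
[ 14 122 161] 3467 [379.19382752 368.25036054] ((639.5586547851562, 96.57000732421875), (76.49044036865234, 73.73473358154297), 2.152982234954834)
```

The two views agree to about 4 mm. From left (+y), the starting order is orange, white, red, black. Orange goes into the cell beside the jar, and the others follow in reverse order. I start with orange.

Emit:
step_arm --rows "2.4 -3.1 0 -0.1 40; 2.4 -3.1 0 -0.1 40; 2.4 -3.1 0 -0.1 40; 2.4 -3.1 0 -0.1 40; 2.4 -3.1 0 -0.1 40; 2.4 -3.1 0 -0.1 40; 2.4 -3.1 0 -0.1 40; 2.4 -3.1 0 -0.1 40; 2.4 -3.1 0 -0.1 40; 2.4 -3.1 0 -0.1 40" --grip_force 15

```text
t: 0.93
tool_pos: [0.3882, 0.218, 0.2052]
eef_rot: [-3.141, -0.0, 1.865]
wrist_force: [0.3, 0.4, -0.4]
grip_width: 0.0794
grip_force: 0.0
```

Emit:
step_arm --rows "2.4 -3.1 -1 -0.1 40; 2.4 -3.1 -1 -0.1 40; 2.4 -3.1 -1 -0.1 40; 0 -0.5 -1 0 40; 0 0 -1 0 40; 0 0 -1 0 40; 0 0 0 0 40; 0 0 0 0 40; 0 0 0 0 40; 0 0 0 0 40"

```text
t: 1.77
tool_pos: [0.4597, 0.1229, 0.1465]
eef_rot: [3.14, -0.0, 1.572]
wrist_force: [-0.1, 0.2, 0.6]
grip_width: 0.0792
grip_force: 0.0
```

```bash
cat >> h.py <<'E'
from station import monitor
from scipy.spatial.transform import Rotation as Ro
def wpose():
    s=monitor.sense();T=np.eye(4);T[:3,:3]=Ro.from_euler('xyz',s['eef_rot']).as_matrix();T[:3,3]=s['tool_pos'];return s,T
def wrays(T,px,z):
    c=cams.calibration('wrist');K=c['camera_matrix'];d=(np.atleast_2d(px)-K[:2,2])/K[0,0];u=d.copy()
    for _ in range(20): u=d/(1+c['k1']*(u**2).sum(1,keepdims=True))
    M=T@c['tool_from_camera'];w=np.c_[u,np.ones(len(u))]@M[:3,:3].T;o=M[:3,3]
    return o+w*((z-o[2])/w[:,2])[:,None]
E
python3 - <<'E'
from h import *
s,T=wpose();p,d=cams.read_camera('wrist');cv2.imwrite('pics/w0.png',p);np.save('pics/w0T.npy',T)
E
```

```text
(no output)
```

View pics/w0.png

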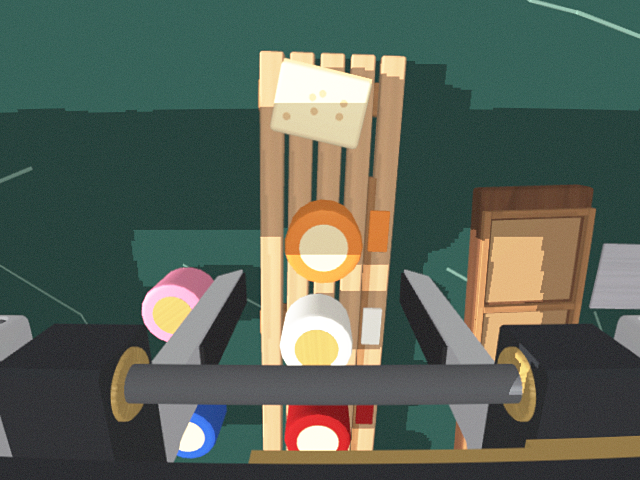

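The wrist view shows the orange label at (323,247), the white label at (316,347), the red label at (318,440) and the +y cell floor around (532,262). I cast these onto their planes.

```bash
python3 - <<'E'
from h import *
T=np.load('pics/w0T.npy')
print((wrays(T,[(323,247.),(316.,347)],.075)*1000).round(1))
print('cell corners',(wrays(T,[(490,223.),(580,217),(577,299),(485,304)],.022)*1000).round(1))
E
```

```text
[[459.2 122.9  75. ]
 [454.1  43.9  75. ]]
cell corners [[599.8 128.2  22. ]
 [677.2 133.7  22. ]
 [688.4  58.3  22. ]
 [604.2  54.1  22. ]]
```

The wrist view confirms the estimates within 2 mm. I go down and grip.

Emit:
step_arm --rows "0 0 -2.5 0 40; 0 0 -2.5 0 40; 0 0 -2.5 0 40; 0 0 -2 0 40; 0 0 -0.9 0 40; 0 0 0 0 40; 0 0 0 0 160; 0 0 0 0 160; 0 0 0 0 160; 0 0 0 0 160" --grip_force 15

```text
t: 2.65
tool_pos: [0.4607, 0.122, 0.0431]
eef_rot: [3.139, -0.0, 1.57]
wrist_force: [-2.4, 0.1, 1.6]
grip_width: 0.0559
grip_force: 2.6
```

Emit:
step_arm --rows "0 0 0 0 160; 0 0 1.5 0 160; 0 0 2.5 0 160; 0 0 2.5 0 160; 0 0 2.5 0 160; 1.5 -2.2 0 0 160; 2 -3 0 0 160; 2 -3 0 0 160; 2 -3 0 0 160; 2 -3 0 0 160"

```text
t: 3.48
tool_pos: [0.5552, -0.0216, 0.1315]
eef_rot: [3.142, -0.0, 1.57]
wrist_force: [-0.5, 0.4, -1.4]
grip_width: 0.0556
grip_force: 15.0
```

Emit:
step_arm --rows "2 -3 0 0 160; 2 -3 0 0 160; 2 -3 0 0 160; 2 -3 0 0 160; 1.5 -2.1 0 0 160; 0 0 -1 0 160; 0 0 -2 0 160; 0 0 -1 0 160; 0 0 0 0 160; 0 0 0 0 160"

```text
t: 4.32
tool_pos: [0.6485, -0.1601, 0.0901]
eef_rot: [-3.139, -0.001, 1.571]
wrist_force: [0.7, 1.1, -1.8]
grip_width: 0.0558
grip_force: 15.0
```

Emit:
step_arm --rows "0.2 0 -2 0 160; 0 0 -1.5 0 160; 0 0 -0.8 0 160; 0 0 -0.4 0 160; 0 0 -0.2 0 160; 0 0 -0.2 0 160; 0 0 -0.1 0 160; 0 0 -0.1 0 160; 0 0 0 0 160; 0 0 0 0 160"

```text
t: 5.15
tool_pos: [0.6519, -0.1613, 0.039]
eef_rot: [3.141, 0.0, 1.57]
wrist_force: [-0.6, 0.8, -1.8]
grip_width: 0.0559
grip_force: 15.0
```

Emit:
step_arm --rows "0 0 -0.1 0 160; 0 0 -0.1 0 160; 0 0 -0.1 0 160; 0 0 0 0 160; 0 0 -0.1 0 160; 0 0 0 0 160; 0 0 0 0 160; 0 0 0 0 160; 0 0 0 0 160; 0 0 0 0 160"

```text
t: 5.98
tool_pos: [0.6517, -0.1612, 0.0352]
eef_rot: [3.141, 0.0, 1.57]
wrist_force: [-2.4, 0.5, 4.4]
grip_width: 0.0558
grip_force: 15.0
```

Contact felt. I release, rise and go back for white.

Emit:
step_arm --rows "0 0 0 0 110; 0 0 0 0 70; 0 0 0 0 40; 0 0 0 0 40; 0 0 1 0 40; 0 0 2.5 0 40; 0 0 3 0 40; 0 0 3 0 40; -1.5 1.5 0 0 40; -2.5 2.6 0 0 40"

```text
t: 6.82
tool_pos: [0.6146, -0.1226, 0.1332]
eef_rot: [3.133, 0.003, 1.567]
wrist_force: [-0.8, 0.4, 0.0]
grip_width: 0.0792
grip_force: 0.0
```

Emit:
step_arm --rows "-2.5 2.6 0 0 40; -2.5 2.6 0 0 40; -2.5 2.6 0 0 40; -2.5 2.6 0 0 40; -2.5 2.6 0 0 40; -2 2.1 0 0 40; -1.2 1.2 0 0 40; 0 0 0 0 40; 0 0 0 0 40; 0 0 0 0 40"

```text
t: 7.65
tool_pos: [0.4555, 0.0424, 0.1301]
eef_rot: [3.14, 0.001, 1.57]
wrist_force: [-0.4, -0.8, 0.3]
grip_width: 0.0791
grip_force: 0.0
```

```bash
python3 - <<'E'
from h import *
p,d=cams.read_camera('scene');cv2.imwrite('pics/s1.png',p)
E
```

```text
(no output)
```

View pics/s1.png

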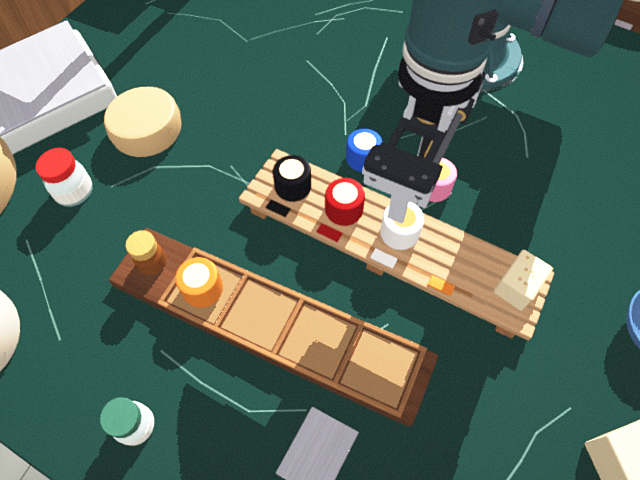

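Orange stands upright in the cell by the jar, with its label at (196,275). The gripper is over white. The same sequence works for white: dx +19.2 and dy -11.8 to (0.6474,-0.0755).

Emit:
step_arm --rows "0 0 -2.5 0 40; 0 0 -2.5 0 40; 0 0 -2 0 40; 0 0 -1.2 0 40; 0 0 -0.5 0 40; 0 0 0 0 40; 0 0 0 0 160; 0 0 0 0 160; 0 0 0 0 160; 0 0 0 0 160"

```text
t: 8.53
tool_pos: [0.4554, 0.0427, 0.0436]
eef_rot: [3.14, 0.0, 1.57]
wrist_force: [-1.4, 0.1, 1.5]
grip_width: 0.0561
grip_force: 2.5
```

Emit:
step_arm --rows "0 0 0 0 160; 0 0 1.5 0 160; 0 0 2.5 0 160; 0 0 2.5 0 160; 0 0 2.5 0 160; 1.5 -1 0 0 160; 2.8 -1.7 0 0 160; 2.8 -1.7 0 0 160; 2.8 -1.7 0 0 160; 2.8 -1.7 0 0 160"

```text
t: 9.37
tool_pos: [0.5826, -0.0358, 0.1323]
eef_rot: [-3.141, -0.0, 1.57]
wrist_force: [0.0, -0.6, -1.6]
grip_width: 0.0554
grip_force: 15.0
```

Emit:
step_arm --rows "2.8 -1.7 0 0 160; 2.5 -1.6 0 0 160; 1.2 -0.7 0 0 160; 0 0 -1 0 160; 0 0 -2 0 160; 0 0 -2 0 160; 0 0 -2 0 160; 0 0 -1.2 0 160; 0 0 -0.6 0 160; 0 0 -0.2 0 160"

```text
t: 10.2
tool_pos: [0.6451, -0.0745, 0.0406]
eef_rot: [-3.138, -0.001, 1.57]
wrist_force: [0.3, 0.2, -1.7]
grip_width: 0.0555
grip_force: 15.0
```

Emit:
step_arm --rows "0 0 0 0 160; 0 0 -0.1 0 160; 0 0 -0.1 0 160; 0 0 -0.1 0 160; 0 0 -0.1 0 160; 0 0 -0.1 0 160; 0 0 0 0 160; 0 0 0 0 160; 0 0 0 0 160; 0 0 0 0 160"

```text
t: 11.03
tool_pos: [0.6467, -0.0752, 0.0375]
eef_rot: [3.141, 0.0, 1.57]
wrist_force: [-0.2, 0.3, -2.2]
grip_width: 0.0559
grip_force: 15.0
```

Emit:
step_arm --rows "0 0 -0.1 0 160; 0 0 0 0 160; 0 0 -0.1 0 160; 0 0 0 0 160; 0 0 0 0 160; 0 0 0 0 160; 0 0 0 0 160; 0 0 0 0 160; 0 0 0 0 160; 0 0 0 0 160"

```text
t: 11.87
tool_pos: [0.6468, -0.0752, 0.0357]
eef_rot: [3.141, 0.0, 1.57]
wrist_force: [-0.0, -0.3, -0.6]
grip_width: 0.0559
grip_force: 15.0
```

Emit:
step_arm --rows "0 0 -0.1 0 160; 0 0 0 0 160; 0 0 0 0 160; 0 0 0 0 110; 0 0 0 0 70; 0 0 0 0 40; 0 0 0 0 40; 0 0 1 0 40; 0 0 2.5 0 40; 0 0 3 0 40"

```text
t: 12.7
tool_pos: [0.6448, -0.0748, 0.0974]
eef_rot: [-3.136, -0.001, 1.57]
wrist_force: [0.7, 0.3, 0.1]
grip_width: 0.0792
grip_force: 0.0
```

Emit:
step_arm --rows "0 0 3 0 40; -1.5 0.2 0 0 40; -2.8 0.5 0 0 40; -2.8 0.5 0 0 40; -2.8 0.5 0 0 40; -2.8 0.5 0 0 40; -2.8 0.5 0 0 40; -2.6 0.3 0 0 40; -1.2 0.1 0 0 40; 0 0 0 0 40"

```text
t: 13.53
tool_pos: [0.4519, -0.0438, 0.1303]
eef_rot: [3.141, 0.0, 1.57]
wrist_force: [1.2, -0.6, 0.8]
grip_width: 0.0796
grip_force: 0.0
```

Emit:
step_arm --rows "0 0 -2.5 0 40; 0 0 -2.5 0 40; 0 0 -2 0 40; 0 0 -1.2 0 40; 0 0 -0.5 0 40; 0 0 0 0 40; 0 0 0 0 40; 0 0 0 0 40; 0 0 0 0 40; 0 0 0 0 40"

```text
t: 14.37
tool_pos: [0.4545, -0.0444, 0.0436]
eef_rot: [3.139, 0.0, 1.57]
wrist_force: [-0.8, -0.4, -0.0]
grip_width: 0.0792
grip_force: 0.0
```

Over red and down. I grip and carry it to (0.644, 0.0095).

Emit:
step_arm --rows "0 0 0 0 160; 0 0 0 0 160; 0 0 0 0 160; 0 0 0 0 160; 0 0 0 0 160; 0 0 1.5 0 160; 0 0 2.5 0 160; 0 0 2.5 0 160; 0 0 2.5 0 160; 0 0 0 0 160"

```text
t: 15.2
tool_pos: [0.4567, -0.0448, 0.1378]
eef_rot: [3.132, 0.002, 1.57]
wrist_force: [0.5, 0.3, -0.4]
grip_width: 0.0561
grip_force: 15.0
```

Emit:
step_arm --rows "1.5 0.4 0 0 160; 2.8 0.8 0 0 160; 2.8 0.8 0 0 160; 2.8 0.8 0 0 160; 2.8 0.8 0 0 160; 2.8 0.8 0 0 160; 2.3 0.7 0 0 160; 1.2 0.3 0 0 160; 0 0 -1 0 160; 0 0 -2 0 160"

```text
t: 16.03
tool_pos: [0.645, 0.0099, 0.1028]
eef_rot: [3.139, 0.0, 1.57]
wrist_force: [-0.1, 0.7, -1.5]
grip_width: 0.0558
grip_force: 15.0
```

Emit:
step_arm --rows "0 0 -2 0 160; 0 0 -2 0 160; 0 0 -1.3 0 160; 0 0 -0.7 0 160; 0 0 -0.2 0 160; 0 0 -0.1 0 160; 0 0 -0.1 0 160; 0 0 -0.1 0 160; 0 0 0 0 160; 0 0 0 0 160"

```text
t: 16.87
tool_pos: [0.6442, 0.0098, 0.0385]
eef_rot: [3.14, 0.0, 1.57]
wrist_force: [-0.1, -0.6, -0.5]
grip_width: 0.056
grip_force: 15.0
```

Emit:
step_arm --rows "0 0 -0.1 0 160; 0 0 0 0 160; 0 0 -0.1 0 160; 0 0 0 0 160; 0 0 -0.1 0 160; 0 0 0 0 160; 0 0 -0.1 0 160; 0 0 0 0 160; 0 0 0 0 160; 0 0 0 0 160"

```text
t: 17.7
tool_pos: [0.6438, 0.0098, 0.0347]
eef_rot: [3.141, 0.0, 1.57]
wrist_force: [-2.7, 0.1, 4.2]
grip_width: 0.0559
grip_force: 15.0
```

Contact. I release and go to black.

Emit:
step_arm --rows "0 0 0 0 110; 0 0 0 0 70; 0 0 0 0 40; 0 0 0 0 40; 0 0 1 0 40; 0 0 2.5 0 40; 0 0 3 0 40; 0 0 3 0 40; -1.5 -1.1 0 0 40; -2.8 -2 0 0 40"

```text
t: 18.53
tool_pos: [0.604, -0.0202, 0.1323]
eef_rot: [3.133, 0.0, 1.573]
wrist_force: [-0.5, -1.1, -0.0]
grip_width: 0.0794
grip_force: 0.0
```

Emit:
step_arm --rows "-2.8 -2 0 0 40; -2.8 -2 0 0 40; -2.8 -2 0 0 40; -2.8 -2 0 0 40; -2.4 -1.9 0 0 40; -1.2 -1 0 0 40; 0 0 -1 0 40; 0 0 -2 0 40; 0 0 -1 0 40; 0 0 0 0 40"

```text
t: 19.37
tool_pos: [0.4511, -0.129, 0.0855]
eef_rot: [-3.136, -0.003, 1.57]
wrist_force: [-1.2, 0.0, 0.1]
grip_width: 0.0792
grip_force: 0.0
```

Emit:
step_arm --rows "0 0 -1.5 0 40; 0 0 -1.5 0 40; 0 0 -1.1 0 40; 0 0 -0.5 0 40; 0 0 0 0 40; 0 0 0 0 40; 0 0 0 0 40; 0 0 0 0 40; 0 0 0 0 40; 0 0 0 0 40"

```text
t: 20.2
tool_pos: [0.4531, -0.1304, 0.0431]
eef_rot: [3.14, 0.0, 1.57]
wrist_force: [-0.3, 0.2, -1.2]
grip_width: 0.0793
grip_force: 0.0
```

Emit:
step_arm --rows "0 0 0 0 160; 0 0 0 0 160; 0 0 0 0 160; 0 0 0 0 160; 0 0 0 0 160; 0 0 1.5 0 160; 0 0 2.5 0 160; 0 0 2.5 0 160; 0 0 2.5 0 160; 0 0 0 0 160"

```text
t: 21.03
tool_pos: [0.4556, -0.1314, 0.1379]
eef_rot: [3.132, 0.004, 1.57]
wrist_force: [1.2, -0.3, 0.8]
grip_width: 0.0555
grip_force: 15.0
```

Emit:
step_arm --rows "1.5 1.8 0 0 160; 2.2 2.6 0 0 160; 2.2 2.6 0 0 160; 2.2 2.6 0 0 160; 2.2 2.6 0 0 160; 2.2 2.6 0 0 160; 2.2 2.6 0 0 160; 2.2 2.6 0 0 160; 1.3 1.6 0 0 160; 0.6 0.8 0 0 160"

```text
t: 21.87
tool_pos: [0.6411, 0.0963, 0.1298]
eef_rot: [-3.139, -0.001, 1.572]
wrist_force: [-0.3, 0.4, -1.2]
grip_width: 0.0559
grip_force: 15.0
```

Emit:
step_arm --rows "0 0 -1 0 160; 0 0 -2 0 160; 0 0 -2 0 160; 0 0 -2 0 160; 0 0 -1.3 0 160; 0 0 -0.7 0 160; 0 0 -0.2 0 160; 0 0 -0.2 0 160; 0 0 0 0 160; 0 0 0 0 160"

```text
t: 22.7
tool_pos: [0.6415, 0.0937, 0.04]
eef_rot: [3.139, -0.0, 1.57]
wrist_force: [-0.2, -0.2, -1.2]
grip_width: 0.0554
grip_force: 15.0
```

Emit:
step_arm --rows "0 0 -0.1 0 160; 0 0 0 0 160; 0 0 -0.1 0 160; 0 0 0 0 160; 0 0 0 0 160; 0 0 0 0 160; 0 0 0 0 160; 0 0 0 0 160; 0 0 0 0 160; 0 0 0 0 160"

```text
t: 23.53
tool_pos: [0.6407, 0.0938, 0.0365]
eef_rot: [3.142, 0.0, 1.57]
wrist_force: [-0.1, 0.0, -1.6]
grip_width: 0.0555
grip_force: 15.0
```

Emit:
step_arm --rows "0 0 -0.1 0 160; 0 0 0 0 160; 0 0 0 0 160; 0 0 -0.1 0 160; 0 0 0 0 160; 0 0 0 0 160; 0 0 0 0 160; 0 0 0 0 160; 0 0 0 0 160; 0 0 0 0 160"

```text
t: 24.37
tool_pos: [0.6408, 0.0938, 0.0346]
eef_rot: [3.141, 0.0, 1.57]
wrist_force: [1.0, 0.1, -0.2]
grip_width: 0.0558
grip_force: 15.0
```

Emit:
step_arm --rows "0 0 -0.1 0 160; 0 0 0 0 160; 0 0 0 0 160; 0 0 0 0 160; 0 0 0 0 110; 0 0 0 0 70; 0 0 0 0 40; 0 0 0 0 40; 0 0 1 0 40; 0 0 2.5 0 40"

```text
t: 25.2
tool_pos: [0.6375, 0.0936, 0.0641]
eef_rot: [-3.132, 0.001, 1.57]
wrist_force: [-0.4, 0.9, -1.3]
grip_width: 0.079
grip_force: 0.0
```

Emit:
step_arm --rows "0 0 3 0 40; 0 0 3 0 40; 0 0 3 0 40; -3 2 0 0 40; -3 2 0 0 40; -3 2 0 0 40; -3 2 0 0 40; -3 2 0 0 40; -3 2 0 0 40; -1 1 0 0 40"

```text
t: 26.03
tool_pos: [0.4472, 0.2257, 0.1594]
eef_rot: [-3.141, -0.001, 1.573]
wrist_force: [0.8, 0.4, -0.5]
grip_width: 0.0791
grip_force: 0.0
```

```bash
python3 - <<'E'
from h import *
p,d=cams.read_camera('scene');cv2.imwrite('pics/s2.png',p)
q,d=cams.read_camera('side');cv2.imwrite('pics/d2.png',q)
E
```

```text
(no output)
```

View pics/s2.png

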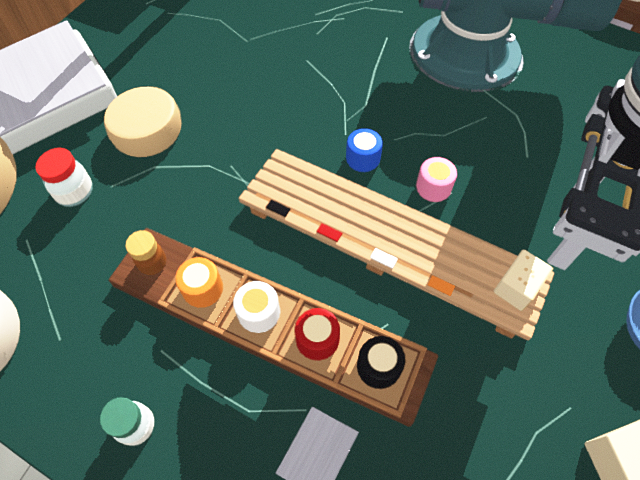

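View pics/d2.png

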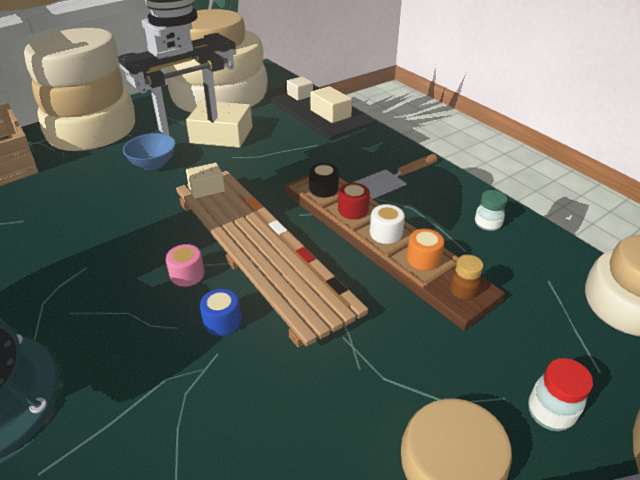

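Both views show all four cheeses upright in their cells, in the scene view orange (196,275), white (255,302), red (317,329) and black (382,358). The tiles show the original order, and the jar and look-alikes have not moved. I hand the job in.

```bash
python3 -c "
from station import env
print(env.hand_in())"
```

```text
the job is handed in; nothing more can be done
None
```

The four cheeses are upright in the display rack in reverse order: orange beside the jar, then white, red and black. The job was handed in at about 26 s, and the final camera views show the honey jar and look-alikes where they started.

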